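Tack an inlay under a bayonet UV lamp

TASK

Tack the pearl dot in the small wooden block: seat the block, dot up, flat and square in the pocket of the UV curing pot, then lower the lamp head over it until its feet are down the pot's slots and its rim sits flush on the deck, and turn it clockwise to the orange half-way mark, without going on into the click that locks it on. The lamp burns only while it is held there against its return spring, so finish with the gripper still holding the lamp head at the half-way mark. Leave the rest of the bench as it is.

Things in the scene. Friction and masses are not known exactly. Their poses are not given: they have to be found in the camera images.
- inlay_block: The work piece: a light brown timber block, 55 x 60 x 50 mm (its x, y, z), 0.1 kg, with a white 18 mm pearl dot in its top face. Origin at the centre of its underside, z up; it starts dot up.
- curing_pot: The UV curing pot, fixed to the table: a round dark base, 157 mm across, with a flat pale metal deck 52 mm above the table and 6 mm thick. Origin at the centre of its underside, z up. In the middle of the deck is a dark round island (92 mm) with a rectangular pocket; round the island run three curved bayonet slots, alike, 120 degrees apart.
- pocket (a point): Centre of the floor of the pocket, 38 mm above the table; axes as the pot's. The pocket is 57.5 mm along x by 62.5 mm along y, 14 mm deep, its mouth chamfered by 1.5 mm. The block fits it one way or a half turn from that, and then stands 36 mm above the deck.
- deck (a point): Point on the pot's axis at the height of the deck, 52 mm above the table; axes as the pot's. The lamp head's origin comes here when it is in.
- entry (a point): Middle of the wide entry of the first slot, at deck height, on the pot's +x side; the others lie 120 and 240 degrees round. An entry is 46 to 64 mm from the pot's axis and 20 mm long, with a blue dot on the deck outside it; from it the slot runs clockwise (from above), 46 to 57 mm from the axis.
- half_mark (a point): The first slot's orange half-way line on the deck, 34 degrees clockwise of its blue dot and 69.5 mm from the pot's axis; every slot has one, and a red dot 64 degrees clockwise of the blue one, where the lamp head is locked. A sprung pawl clicks in there; it is first felt at about 49 degrees.
- lamp_head: The lamp head, loose, about 0.45 kg: a black finned dome, 122 mm across, its flat top 58 mm above its rim, open below (cavity 92 mm across, 46 mm deep). Origin on its axis in the plane of its rim, z up. It starts standing on its three feet, rim 16 mm above the table. When it is in the pot its rim lies on the deck.
- lamp_grip (a point): Point on the lamp head's axis in the bar grip on its top, 76 mm above its rim; axes as the lamp head's. The black bar is straight, 24 mm wide (along y), 86 mm long (along x) and 34 mm high, its top 92 mm above the rim.
- lamp_foot (a point): Underside of the first of three alike steel feet, at the lamp head's +x side, 54.5 mm from its axis, 16 mm below its rim; the others 120 and 240 degrees round, white ticks on rim and top above them. 12 mm wide, neck 49 to 55 mm from the axis, hook out to 60 mm from 8 mm below the rim. Any foot may go in any entry, with 4 mm to spare sideways and 3 mm in and out.
- switch_ring (a joint): Angle (rad, clockwise from above) of the ring under the pot's deck that the lamp's feet push round after 4 degrees of free play: 0 at rest; about 0.52 with the feet's ticks at the orange marks; about 0.78 where the pawl is first felt; 1.05 locked. A return spring pushes it back with about 0.25 N m at rest and 0.5 N m at the half-way mark.
- masking_tape: Bystander: roll of masking tape, 89 mm across, 25 mm high; origin at the centre of its underside.
- dark_offcut: Bystander: darker timber offcut, 50 x 70 x 45 mm, without a dot; origin at the centre of its underside.
- glue_bottle: Bystander: white glue bottle, 200 mm high; origin at the centre of its underside.
- spray_can: Bystander: blue spray can with a red cap, 54 mm across, 205 mm high; origin at the centre of its underside.
- mug: Bystander: green and white mug, 101 mm high; origin at the centre of its underside.
- block_plane: Bystander: block plane standing on its sole, 48 x 155 x 58 mm; origin at the centre of its underside.
- caliper: Bystander: vernier caliper lying flat, 210 mm long; origin at the centre of its underside.
- screwdriver: Bystander: screwdriver lying flat, 217 mm long; origin at the centre of its underside.

How it is judged:
On the way, in this order (a step that is already met when the one before it is completed fails the run):
1. the block is seated in the pocket, dot up, flat and square, and let go (z of inlay_block in the frame of pocket between -0.002 and 0.002 m and horizontal distance between inlay_block and pocket below 0.0035 m and angle between inlay_block's own z axis and vertical below 0.04 rad and angle between the x axis of inlay_block and the x axis of curing_pot, either way round below 0.08 rad and contact force between the fingers and inlay_block below 0.1 N), for 0.2 s.
2. the lamp head is in the slots, rim flush on the deck, not yet turned (z of lamp_head in the frame of deck between -0.002 and 0.0025 m and horizontal distance between lamp_head and deck below 0.0045 m and angle between lamp_head's own z axis and vertical below 0.05 rad and value of joint switch_ring below 0.3 rad), for 0.1 s.
At the end, for the whole second after the job is handed in: Block in the pocket (3.5 mm from centre, 2 mm from floor, 0.04 rad upright, 0.08 square); lamp rim on the deck (2.5 mm, axis 4.5 mm, 0.05 rad upright); switch ring still, at 0.38 to 0.66 rad (mark 0.52); fingers hold the lamp head with over 2 N (z of inlay_block in the frame of pocket between -0.002 and 0.002 m and horizontal distance between inlay_block and pocket below 0.0035 m and angle between inlay_block's own z axis and vertical below 0.04 rad and angle between the x axis of inlay_block and the x axis of curing_pot, either way round below 0.08 rad and z of lamp_head in the frame of deck between -0.002 and 0.0025 m and horizontal distance between lamp_head and deck below 0.0045 m and angle between lamp_head's own z axis and vertical below 0.05 rad and value of joint switch_ring between 0.38 and 0.66 rad and velocity of joint switch_ring between -0.1 and 0.1 rad/s and contact force between the fingers and lamp_head above 2 N); the arm keeps its last pose, push and grip.
It fails at once if the lamp head is turned on towards the lock click (switch ring past 0.85 rad) (value of joint switch_ring above 0.85 rad).
It fails at once if a bystander is shifted by more than 3 cm (distance of any of masking_tape, dark_offcut, glue_bottle, spray_can, mug, block_plane, caliper, screwdriver from where it was at the start of the episode above 0.03 m).
It fails at once if a standing bystander is tipped over (angle between any of masking_tape, dark_offcut, glue_bottle, spray_can, mug, block_plane's own z axis and vertical above 0.35 rad).
It also fails if it takes over 64 s, if anything falls off the work surface, if the arm or the gripper's body presses on something with over 40 N, if the wrist force passes 120 N, or if a joint passes its speed limit or range.

ROBOT

A 6-joint arm with a two-finger parallel gripper is mounted at the origin on a cart in front of the work surface, level with it; the furniture and walls round the work are solid. World frame = base frame: x ahead of the robot, y to its left, z up, the work surface at z = 0. Lengths are in m, angles in rad, forces in N, time in s.
With the tool pointing down it reaches from about 0.375 to 0.9 m from the base axis. Payload 3.1 kg.
Tool frame: the origin (TCP) lies on the centre line of the jaws, within the pads' length; the fingertips stand 22 mm ahead of it and the grasp point (between the pads) lies 3 mm ahead of it; z points along the fingers, y is the line along which they close (so a half turn about z gives the same grasp; the last joint's range is limited). The gripper opens to 85 mm and grips with 20 to 120 N. Pads are 22 mm wide; open, the fingers measure 114 mm over their backs; the gripper's body (76 mm by 85 mm) begins 54 mm behind the grasp point. The pads swing forward as they close: fully open they stand 13 mm farther back than shut.
Start: joints at [-1.478, 0.527, 1.433, -0, 1.181, -0.178], TCP at [0.167, -0.602, 0.253] pointing down, gripper open.
Joint ranges: [-3.08, 3.08], [-0.75, 2.2], [0.22, 2.44], [-1.43, 4.57], [0, 2.65], [-2.85, 2.85]. Speed limits (rad/s): [2.79, 2.79, 3.14, 3.14, 3.14, 3.14].

INTERFACE

Orientations are given as a unit quaternion [x, y, z, w].
In Python, from station import manip, cam, ticket, sense gives the robot as it stands (manip), with the cameras (cam), the job (ticket) and the readings as plain functions.
- The arm moves only by the tool pendant, called after "Emit:" by a JSON object that holds its "op" and its "data", one argument or row to a line. Schema: {"type":"object","properties":{"moves":{"type":"array","items":{"type":"object","properties":{"tx":{"type":"number"},"ty":{"type":"number"},"tz":{"type":"number"},"spin":{"type":"number"},"finger_gap":{"type":"number"}},"additionalProperties":false,"required":["finger_gap"]},"minItems":1,"maxItems":20},"squeeze":{"type":"number"},"only":{"type":"string"},"quiet":{"type":"boolean"},"lines":{"type":"string"}},"required":["moves"],"additionalProperties":false}. moves is a list of rows, 1 to 20 of them, each an object with the fields tx, ty, tz (the shift in m), spin (a turn about the tool's z in rad), finger_gap (the opening from 0.0 (shut) to 1.0 (fully open)); a field left out counts as zero (the opening has to be given); each row is the pose to reach, as a shift and turn from the pose commanded when the call began, along the tool's axes at that moment; what a row does not reach only later rows make up. A row lasts 1/10 s, in which the tool goes at most 0.05 m and 0.15 rad, less where a joint would pass 70% of its speed; a pose out of reach is approached as far as the arm can. The fingers move at their own pace and stop on an object; squeeze is the grip in N (left out, the last holds). Time passes only in rows, so rows that do not move let the fingers close. The tool returns the time, the measured TCP pose, the force, the opening and the grip force at its end. only (a regular expression) keeps the lines of the reply that match it, lines (a string "A,B") keeps lines A to B, and quiet returns only ok. Input that does not fit is refused with a message, and nothing moves.
- sense(): the state, without advancing time (a new reading comes with each control period).
- cam.snapshot(name): name is "scene" or "top"; returns a dict with "pixels" (384x512x3 uint8, red, green, blue), "range_z" (384x512 float32, m along the optical axis (not along the pixel's ray), 0 where there is no reading), "fov_y" (degrees; the focal length in pixels is half the picture's height over the tangent of half this angle, whatever the lens; pixels are square), "cx", "cy" (the principal point, pixels), "R" (3x3) and "t" (3): a world point X has camera coordinates R X + t. Camera axes: x right, y down, z forward; pixel columns grow to the right and rows downward; lengths in m; the calibration is good to about 2 mm. A picture is of the moment at which its call begins.
- ticket.sign_off(): hands the job in; it is judged then, once.
The state is a dict: "t": time; "q": joint angles; "qd": joint speeds; "tau": joint torques, N m; "tcp_pos": TCP position; "tool_rot": TCP orientation; "force": force on the tool from outside, world axes, zero at the start; "ft_torque": the same for the moment, N m; "finger_gap": opening from 0.0 (shut) to 1.0 (fully open); "gripper_force": force on a finger pad.
Only numpy, scipy, OpenCV 4.12 (cv2) and the standard library are available. Lean on these libraries where they do the work, as an engineer would, in place of code of your own. Each camera call takes 0.05 s, during which the arm holds its last target. There are 200 camera calls.

## Working session

There is one attempt and no reset: what is moved stays moved. The work goes in short steps, Python scripts to look and compute and a tool call to move; the robot and the scene stay as the last step left them, time stands still between calls to the robot, and variables do not carry over. Pictures are saved under pics/ and viewed, at most 10 in all, crops included, and the job is handed in when it is done.

```bash
ls; mkdir -p pics; cat > h.py <<'E'
from station import manip, cam, ticket, sense
import numpy as np, cv2
def snap(n):
    s=cam.snapshot(n); np.savez('/tmp/%s.npz'%n,**s); return s
def world(s,u,v,z=None):
    H=s['pixels'].shape[0]; f=H/2/np.tan(np.radians(float(s['fov_y']))/2)
    R=np.array(s['R']);t=np.array(s['t'])
    d=np.array([(u-s['cx'])/f,(v-s['cy'])/f,1.])
    c=-R.T@t; w=R.T@d
    if z is None: return c+w*s['range_z'][int(round(v)),int(round(u))]
    return c+w*(z-c[2])/w[2]
E
python3 - <<'E'
from h import *
for n in ('scene','top'):
    s=snap(n); print(n,s['fov_y'],-np.array(s['R']).T@s['t'])
    cv2.imwrite(f'pics/{n}1.png',cv2.resize(s['pixels'][:,:,::-1],(800,600),interpolation=cv2.INTER_CUBIC))
print(sense())
E
```

```text
pics
station.py
scene 52.23744675077575 [-0.21195707 -0.91111987  1.19857717]
top 43.749899247456696 [0.3709789  0.01800822 1.77025699]
{'t': 0.1, 'q': array([-1.47847603e+00,  5.28406257e-01,  1.43378032e+00, -1.67350936e-05,
        1.18138679e+00, -1.78475453e-01]), 'qd': array([ 9.77225750e-05, -1.95660150e-03, -1.92958024e-03,  2.15634354e-04,
        1.68705251e-04,  2.80483262e-04]), 'tau': array([-5.13406085e-04, -4.43303561e+01, -1.78586411e+01, -1.87210640e-04,
        3.87704626e-03, -1.54771999e-05]), 'tcp_pos': array([ 0.16716909, -0.60160463,  0.25240916]), 'tool_rot': array([ 9.90846787e-01,  1.34987645e-01,  3.49183852e-05, -9.89775341e-04]), 'force': array([-0.50747052, -0.27755296,  0.23104997]), 'ft_torque': array([ 0.0641331 ,  0.048392  , -0.03068543]), 'gripper_force': 0.0, 'finger_gap': 1.0046062678739873}
```

View pics/top1.png

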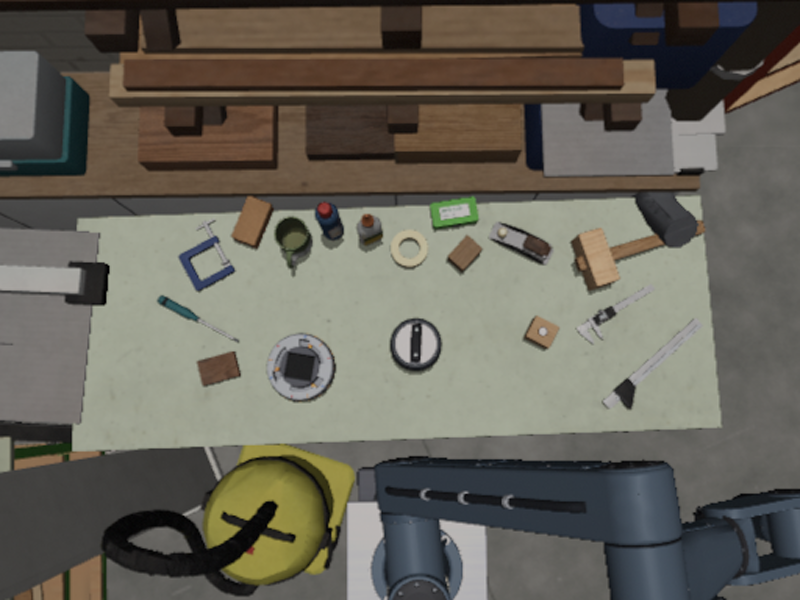

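View pics/scene1.png

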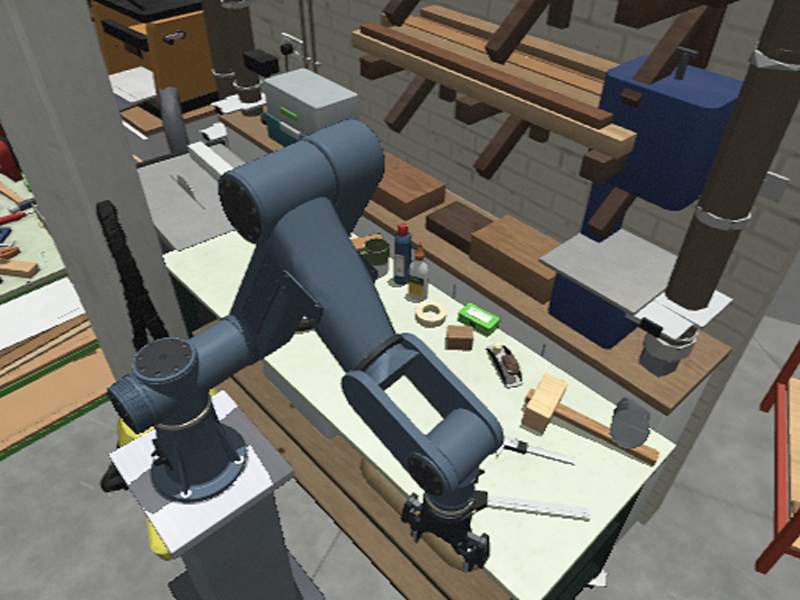

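```bash
python3 - <<'E'
from h import *
s=dict(np.load('/tmp/top.npz')); p=s['pixels'][:,:,::-1]
out=np.zeros((600,800,3),np.uint8)
def crop(u0,v0,w,h,k): return cv2.resize(p[v0:v0+h,u0:u0+w],(w*k,h*k),interpolation=cv2.INTER_CUBIC)
a=crop(168,211,48,48,10); out[:480,:480]=a
b=crop(246,201,40,40,8); out[:320,480:]=b
c=crop(331,198,32,28,10); out[320:600,480:]=c
cv2.imwrite('pics/m1.png',out)
# pixel (crop) -> orig: u0+ (x+.5)/k-.5
for n,(u,v) in dict(pot=(192,235),lamp=(266,219),block=(347,212)).items(): print(n,world(s,u,v))
E
```

```text
pot [0.45872344 0.26395071 0.04489279]
lamp [ 0.50857007 -0.00245466  0.10707927]
block [ 0.53545622 -0.29540462  0.05138943]
```

View pics/m1.png

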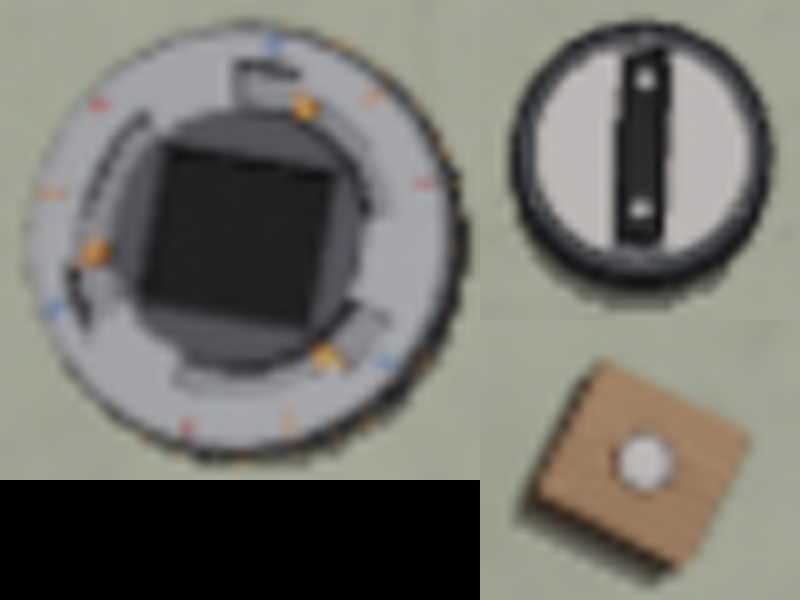

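```bash
cat > m.py <<'E'
from h import *
s=dict(np.load('/tmp/top.npz'))
def W(x,y,u0,v0,k,z): return world(s,u0+(x+.5)/k-.5,v0+(y+.5)/k-.5,z)[:2]
P=lambda x,y,z=.052:W(x,y,168,211,10,z)
L=lambda x,y,z=.108:W(x-480,y,246,201,8,z)
B=lambda x,y,z=.05:W(x-480,y-320,331,198,10,z)
bl=np.array([P(273,43),P(384,361),P(54,309)]);rd=np.array([P(424,184),P(187,428),P(99,103)]);og=np.array([P(373,97),P(289,422),P(53,193)])
for g in (bl,rd,og): print('c',g.mean(0),np.linalg.norm(g-g.mean(0),axis=1))
c=(bl.mean(0)+rd.mean(0)+og.mean(0))/3
for g,o in ((bl,0),(rd,-64),(og,-34)):
    d=g-c; print('yaw',(np.degrees(np.arctan2(d[:,1],d[:,0]))-o+np.array([0,120,240])+180)%360-180)
pc=np.array([P(165,150),P(333,172),P(307,325),P(143,298)]);print('pocket',pc.mean(0))
ang=lambda v:np.degrees(np.arctan2(v[1],v[0]))
print(ang(pc[0]-pc[1])-90,ang(pc[3]-pc[2])-90,ang(pc[0]-pc[3]),ang(pc[1]-pc[2]),np.linalg.norm(pc-np.roll(pc,1,0),axis=1))
bc=np.array([B(605,362),B(750,440),B(680,570),B(535,490)]);print('block',bc.mean(0),B(645,462),ang(bc[0]-bc[1])-90,ang(bc[3]-bc[2])-90,ang(bc[0]-bc[3]),ang(bc[1]-bc[2]),np.linalg.norm(bc-np.roll(bc,1,0),axis=1))
print('lamp bar',L(645,50),L(641,245),(L(645,50)+L(641,245))/2,ang(L(645,50)-L(641,245)), 'disc',L(641,153,.074))
E
python3 m.py
```

```text
c [0.461032   0.26565469] [0.07081873 0.06932848 0.06996835]
c [0.46079068 0.26577612] [0.06969592 0.06967253 0.07000677]
c [0.4611375  0.26517884] [0.06917972 0.06871337 0.06875183]
yaw [ -9.94895797 -10.1944625   -9.11636334]
yaw [-10.62630123 -10.36749738 -10.10165154]
yaw [-10.14905396  -9.889901    -9.9744164 ]
pocket [0.46140085 0.26566115]
-8.01924701688526 -9.845690260492603 -7.843125303330948 -9.313037452062089 [0.05344094 0.06110854 0.05535835 0.05972467]
block [ 0.53529401 -0.29491758] [ 0.53649263 -0.29587001] -29.376686154536365 -29.87425183530381 -30.11652247755324 -29.979410189258015 [0.05340231 0.05889728 0.05391339 0.05902192]
lamp bar [ 0.55115913 -0.00361663] [ 0.46612831 -0.0008444 ] [ 0.50864372 -0.00223051] -1.867331211097401 disc [ 0.5088707  -0.00172175]
```

```bash
cat > go.py <<'E'
import sys
from h import *
from scipy.spatial.transform import Rotation as R
# usage: x y z yaw_of_tool_x(deg) -> row shift in current tool axes
a=[float(v) for v in sys.argv[1:]]
s=sense(); r=R.from_quat(s['tool_rot']); M=r.as_matrix()
yaw=np.degrees(np.arctan2(M[1,0],M[0,0]))
d=M.T@(np.array(a[:3])-s['tcp_pos']); dy=(a[3]-yaw+180)%360-180
print('row',d.round(4),'turn',round(-np.radians(dy),4),'| now',s['tcp_pos'].round(4),round(yaw,2),'q',s['q'].round(2),'F',s['force'].round(1),'g',round(float(s['finger_gap']),3),round(float(s['gripper_force']),1))
E
python3 go.py .5355 -.295 .25 60.2
```

```text
row [ 0.4369 -0.1969  0.0029] turn -0.7799 | now [ 0.1672 -0.6016  0.2524] 15.52 q [-1.48  0.53  1.43 -0.    1.18 -0.18] F [-0.5 -0.3  0.2] g 1.005 0.0
```

Emit:
{"op": "pendant", "data": {
  "moves": [
    {"tx":0.437, "ty":-0.197, "spin":-0.78, "finger_gap":1},
    {"tx":0.437, "ty":-0.197, "spin":-0.78, "finger_gap":1},
    {"tx":0.437, "ty":-0.197, "spin":-0.78, "finger_gap":1},
    {"tx":0.437, "ty":-0.197, "spin":-0.78, "finger_gap":1},
    {"tx":0.437, "ty":-0.197, "spin":-0.78, "finger_gap":1},
    {"tx":0.437, "ty":-0.197, "spin":-0.78, "finger_gap":1},
    {"tx":0.437, "ty":-0.197, "spin":-0.78, "finger_gap":1},
    {"tx":0.437, "ty":-0.197, "spin":-0.78, "finger_gap":1},
    {"tx":0.437, "ty":-0.197, "spin":-0.78, "finger_gap":1},
    {"tx":0.437, "ty":-0.197, "spin":-0.78, "finger_gap":1},
    {"tx":0.437, "ty":-0.197, "spin":-0.78, "finger_gap":1},
    {"tx":0.437, "ty":-0.197, "spin":-0.78, "finger_gap":1},
    {"tx":0.437, "ty":-0.197, "spin":-0.78, "finger_gap":1},
    {"tx":0.437, "ty":-0.197, "spin":-0.78, "finger_gap":1}
  ],
  "squeeze": 40
}}

```text
t: 1.5
tcp_pos: [0.5345, -0.2965, 0.2532]
tool_rot: [0.866, 0.501, -0.0, -0.0]
force: [0.1, 0.4, -0.1]
finger_gap: 1.0
gripper_force: 0.0
```

```bash
python3 go.py .5355 -.295 .042 60.2
python3 - <<'E'
from h import *
a=snap('scene'); R,t=a['R'],a['t']; f=192/np.tan(np.radians(float(a['fov_y']))/2)
c=R@np.array([.509,-.002,.06])+t; u,v=int(c[0]/c[2]*f+a['cx']),int(c[1]/c[2]*f+a['cy']); print(u,v)
p=a['pixels'][:,:,::-1]
cv2.imwrite('pics/s2.png',cv2.resize(p[max(v-38,0):v+38,max(u-50,0):u+50],(800,600),interpolation=cv2.INTER_CUBIC))
E
```

```text
row [1.800e-03 2.000e-04 2.112e-01] turn -0.0018 | now [ 0.5345 -0.2965  0.2532] 60.09 q [-0.69  0.51  1.47 -0.    1.16 -0.17] F [ 0.1  0.4 -0.1] g 1.0 0.0
237 217
```

View pics/s2.png

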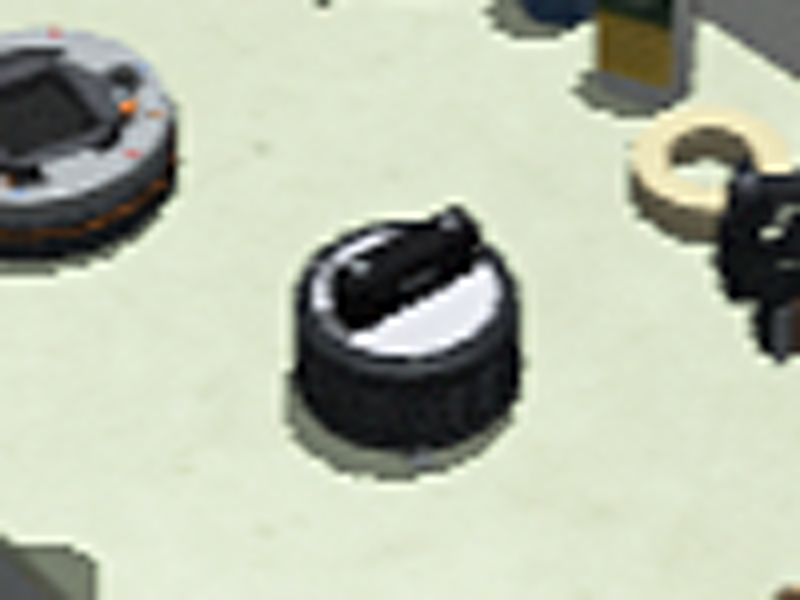

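```bash
python3 - <<'E'
from h import *
a=dict(np.load('/tmp/scene.npz'))
for x,y in ((420,460),(405,458),(440,460)):
    w=world(a,187+(x+.5)/8-.5,179+(y+.5)/8-.5,.005); d=w[:2]-[.5088,-.002]; print(w.round(4),np.hypot(*d),np.degrees(np.arctan2(d[1],d[0])))
p=a['pixels'][:,:,::-1][216:242,208:260]
cv2.imwrite('pics/s3.png',cv2.resize(cv2.convertScaleAbs(p,alpha=2.5),(780,390),interpolation=cv2.INTER_CUBIC))
E
```

```text
[ 0.4797 -0.0474  0.005 ] 0.05387075472701926 -122.64796394810195
[ 0.4748 -0.0412  0.005 ] 0.051874038539941825 -130.94372771684246
[ 0.4875 -0.0542  0.005 ] 0.05633434838226994 -112.20769701675053
```

Emit:
{"op": "pendant", "data": {
  "moves": [
    {"tx":0.002, "tz":0.05, "finger_gap":1},
    {"tx":0.002, "tz":0.1, "finger_gap":1},
    {"tx":0.002, "tz":0.15, "finger_gap":1},
    {"tx":0.002, "tz":0.19, "finger_gap":1},
    {"tx":0.002, "tz":0.211, "finger_gap":1},
    {"tx":0.002, "tz":0.211, "finger_gap":1}
  ]
}}

```text
t: 2.15
tcp_pos: [0.5339, -0.293, 0.0388]
tool_rot: [0.866, 0.501, -0.001, -0.004]
force: [-0.4, 0.7, 0.3]
finger_gap: 0.998
gripper_force: 0.0
```

```bash
python3 go.py .5355 -.295 .042 60.2
```

```text
row [-0.0009  0.0024 -0.0032] turn -0.0017 | now [ 0.5339 -0.293   0.0388] 60.1 q [-0.69  0.81  1.6  -0.    0.74 -0.16] F [-0.4  0.7  0.3] g 0.998 0.0
```

View pics/s3.png

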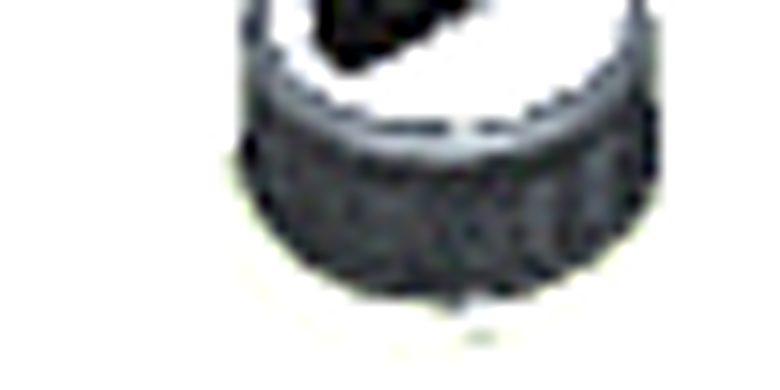

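Emit:
{"op": "pendant", "data": {
  "moves": [
    {"tx":-0.001, "ty":0.002, "tz":-0.002, "finger_gap":1},
    {"tx":-0.001, "ty":0.002, "tz":-0.002, "finger_gap":1}
  ]
}}

```text
t: 2.35
tcp_pos: [0.5392, -0.2974, 0.0465]
tool_rot: [0.865, 0.501, 0.001, 0.002]
force: [0.1, 0.5, 0.3]
finger_gap: 0.999
gripper_force: 0.0
```

```bash
python3 go.py .5355 -.295 .042 60.2
```

```text
row [ 0.0003 -0.0044  0.0045] turn -0.0007 | now [ 0.5392 -0.2974  0.0465] 60.16 q [-0.69  0.8   1.59 -0.    0.75 -0.16] F [0.1 0.5 0.3] g 0.999 0.0
```

Emit:
{"op": "pendant", "data": {
  "moves": [
    {"finger_gap":0.3},
    {"finger_gap":0.3},
    {"finger_gap":0.3},
    {"finger_gap":0.3},
    {"finger_gap":0.3},
    {"finger_gap":0.3},
    {"finger_gap":0.3}
  ],
  "squeeze": 40
}}

```text
t: 3.05
tcp_pos: [0.5384, -0.296, 0.0459]
tool_rot: [0.865, 0.502, 0.0, 0.001]
force: [-0.6, -0.4, 5.4]
finger_gap: 0.638
gripper_force: 43.8
```

```bash
python3 go.py .461 .2655 .21 80
```

```text
row [ 0.4488 -0.3458 -0.165 ] turn -0.3454 | now [ 0.5384 -0.296   0.0459] 60.21 q [-0.68  0.8   1.6  -0.    0.75 -0.16] F [-0.6 -0.4  5.4] g 0.638 43.8
```

Emit:
{"op": "pendant", "data": {
  "moves": [
    {"tz":-0.05, "finger_gap":0.3},
    {"tz":-0.1, "finger_gap":0.3},
    {"tz":-0.15, "finger_gap":0.3},
    {"tx":0.03, "ty":-0.025, "tz":-0.165, "spin":-0.02, "finger_gap":0.3},
    {"tx":0.07, "ty":-0.054, "tz":-0.165, "spin":-0.05, "finger_gap":0.3},
    {"tx":0.11, "ty":-0.085, "tz":-0.165, "spin":-0.08, "finger_gap":0.3},
    {"tx":0.15, "ty":-0.115, "tz":-0.165, "spin":-0.11, "finger_gap":0.3},
    {"tx":0.19, "ty":-0.146, "tz":-0.165, "spin":-0.14, "finger_gap":0.3},
    {"tx":0.23, "ty":-0.177, "tz":-0.165, "spin":-0.17, "finger_gap":0.3},
    {"tx":0.27, "ty":-0.208, "tz":-0.165, "spin":-0.2, "finger_gap":0.3},
    {"tx":0.31, "ty":-0.239, "tz":-0.165, "spin":-0.23, "finger_gap":0.3},
    {"tx":0.35, "ty":-0.27, "tz":-0.165, "spin":-0.26, "finger_gap":0.3},
    {"tx":0.39, "ty":-0.3, "tz":-0.165, "spin":-0.3, "finger_gap":0.3},
    {"tx":0.42, "ty":-0.323, "tz":-0.165, "spin":-0.345, "finger_gap":0.3},
    {"tx":0.44, "ty":-0.338, "tz":-0.165, "spin":-0.345, "finger_gap":0.3},
    {"tx":0.449, "ty":-0.346, "tz":-0.165, "spin":-0.345, "finger_gap":0.3},
    {"tx":0.449, "ty":-0.346, "tz":-0.165, "spin":-0.345, "finger_gap":0.3},
    {"tx":0.449, "ty":-0.346, "tz":-0.165, "spin":-0.345, "finger_gap":0.3},
    {"tx":0.449, "ty":-0.346, "tz":-0.165, "spin":-0.345, "finger_gap":0.3},
    {"tx":0.449, "ty":-0.346, "tz":-0.165, "spin":-0.345, "finger_gap":0.3}
  ],
  "squeeze": 60
}}

```text
t: 5.05
tcp_pos: [0.461, 0.2647, 0.2093]
tool_rot: [0.767, 0.642, -0.0, 0.0]
force: [-0.1, 0.1, -1.3]
finger_gap: 0.627
gripper_force: 66.6
```

```bash
python3 go.py .461 .2655 .1 80
python3 - <<'E'
from h import *
s=snap('scene');p=s['pixels'][:,:,::-1]
R,t=s['R'],s['t']; f=192/np.tan(np.radians(float(s['fov_y']))/2)
c=R@np.array([.461,.2655,.12])+t; u,v=int(c[0]/c[2]*f+s['cx']),int(c[1]/c[2]*f+s['cy']); print(u,v)
cv2.imwrite('pics/s4.png',cv2.resize(p[v-45:v+45,u-60:u+60],(800,600),interpolation=cv2.INTER_CUBIC))
E
```

```text
row [ 9.000e-04 -1.000e-04  1.093e-01] turn -0.0025 | now [0.461  0.2647 0.2093] 79.86 q [ 0.31  0.46  1.71 -0.    0.97  0.49] F [-0.1  0.1 -1.3] g 0.627 66.6
189 180
```

View pics/s4.png

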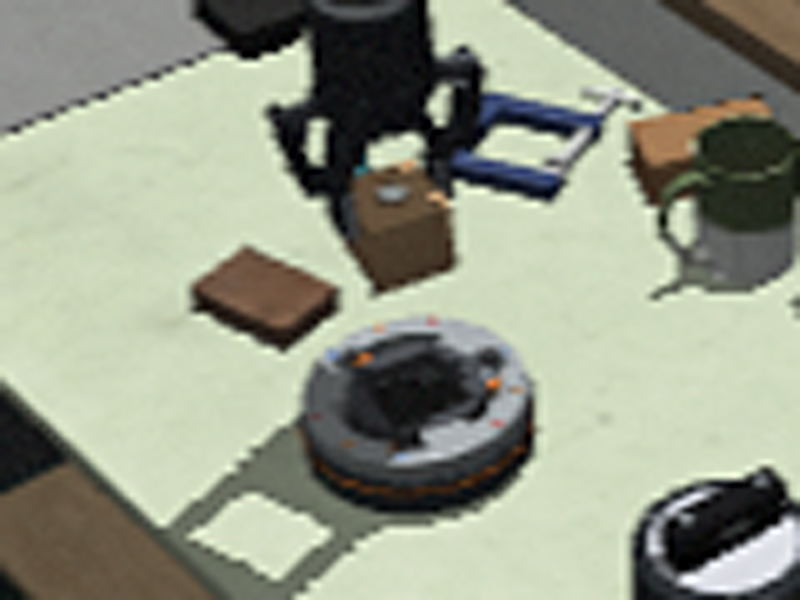

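Emit:
{"op": "pendant", "data": {
  "moves": [
    {"tx":0.001, "tz":0.05, "finger_gap":0.3},
    {"tx":0.001, "tz":0.09, "finger_gap":0.3},
    {"tx":0.001, "tz":0.104, "finger_gap":0.3},
    {"tx":0.001, "tz":0.104, "finger_gap":0.3},
    {"tx":0.001, "tz":0.104, "finger_gap":0.3},
    {"tx":0.001, "tz":0.107, "finger_gap":0.3},
    {"tx":0.001, "tz":0.11, "finger_gap":0.3},
    {"tx":0.001, "tz":0.113, "finger_gap":0.3},
    {"tx":0.001, "tz":0.115, "finger_gap":0.3},
    {"tx":0.001, "tz":0.115, "finger_gap":0.3}
  ]
}}

```text
t: 6.1
tcp_pos: [0.4607, 0.2669, 0.0943]
tool_rot: [0.766, 0.643, -0.0, -0.0]
force: [-0.6, -0.4, -1.1]
finger_gap: 0.629
gripper_force: 66.5
```

```bash
python3 go.py .461 .2655 .084 80
```

```text
row [-0.0014  0.0005  0.0103] turn -0.0004 | now [0.4607 0.2669 0.0943] 79.98 q [ 0.32  0.65  1.79 -0.    0.7   0.49] F [-0.6 -0.4 -1.1] g 0.629 66.5
```

Emit:
{"op": "pendant", "data": {
  "moves": [
    {"tx":-0.001, "tz":0.003, "finger_gap":0.3},
    {"tx":-0.001, "tz":0.006, "finger_gap":0.3},
    {"tx":-0.001, "tz":0.008, "finger_gap":0.3},
    {"tx":-0.001, "tz":0.009, "finger_gap":0.3},
    {"tx":-0.001, "tz":0.009, "finger_gap":0.3}
  ]
}}

```text
t: 6.6
tcp_pos: [0.4607, 0.2661, 0.0851]
tool_rot: [0.766, 0.643, -0.0, -0.0]
force: [0.6, 1.6, -1.6]
finger_gap: 0.631
gripper_force: 66.5
```

```bash
python3 go.py .461 .2655 .084 80
```

```text
row [-0.0005  0.0004  0.0011] turn -0.0005 | now [0.4607 0.2661 0.0851] 79.97 q [0.31 0.67 1.8  0.   0.68 0.49] F [ 0.6  1.6 -1.6] g 0.631 66.5
```

Emit:
{"op": "pendant", "data": {
  "moves": [
    {"tz":0.001, "finger_gap":0.3},
    {"tz":0.002, "finger_gap":0.3},
    {"tz":0.002, "finger_gap":0.3}
  ]
}}

```text
t: 6.9
tcp_pos: [0.4607, 0.2661, 0.084]
tool_rot: [0.766, 0.643, 0.0, 0.0]
force: [-0.6, 1.0, 4.2]
finger_gap: 0.631
gripper_force: 67.1
```

```bash
python3 go.py .461 .2655 .084 80
```

```text
row [-0.0005  0.0003  0.    ] turn -0.0003 | now [0.4607 0.2661 0.084 ] 79.98 q [ 0.31  0.67  1.8  -0.    0.67  0.49] F [-0.6  1.   4.2] g 0.631 67.1
```

Emit:
{"op": "pendant", "data": {
  "moves": [
    {"finger_gap":0.75},
    {"finger_gap":0.8},
    {"finger_gap":0.9},
    {"finger_gap":1},
    {"finger_gap":1},
    {"tz":-0.02, "finger_gap":1},
    {"tz":-0.06, "finger_gap":1},
    {"tz":-0.1, "finger_gap":1},
    {"tz":-0.14, "finger_gap":1},
    {"tz":-0.14, "finger_gap":1}
  ]
}}

```text
t: 7.9
tcp_pos: [0.4639, 0.2672, 0.2287]
tool_rot: [0.766, 0.643, 0.006, 0.002]
force: [0.8, 0.5, -0.0]
finger_gap: 0.999
gripper_force: 0.0
```

```bash
python3 go.py .5088 -.002 .21 178.1
python3 - <<'E'
from h import *
s=snap('scene');p=s['pixels'][:,:,::-1]
cv2.imwrite('pics/s5.png',cv2.resize(p[180:232,155:224],(796,600),interpolation=cv2.INTER_CUBIC))
E
```

```text
row [-0.2574  0.0908  0.0182] turn -1.7123 | now [0.4639 0.2672 0.2287] 79.99 q [ 0.31  0.44  1.69 -0.    1.    0.49] F [ 0.8  0.5 -0. ] g 0.999 0.0
```

View pics/s5.png

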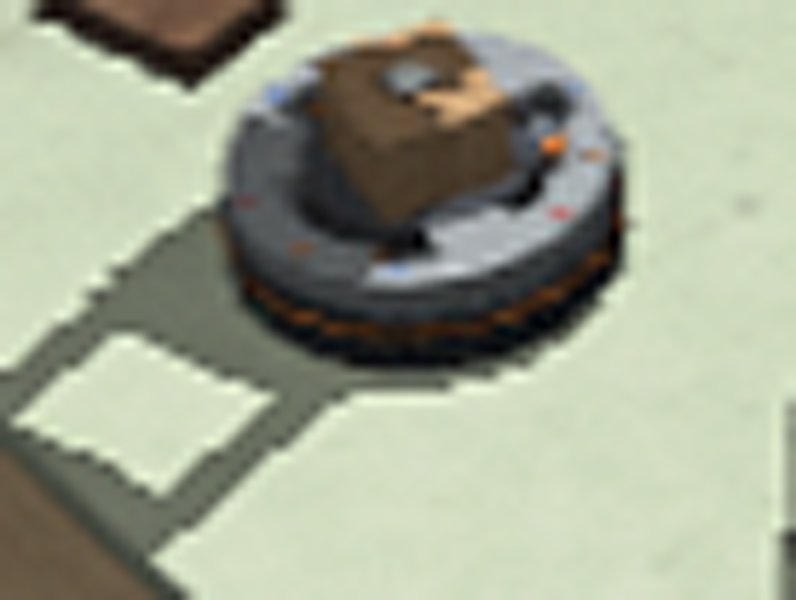

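Emit:
{"op": "pendant", "data": {
  "moves": [
    {"tx":-0.02, "ty":0.007, "spin":-0.14, "finger_gap":1},
    {"tx":-0.04, "ty":0.015, "tz":0.018, "spin":-0.28, "finger_gap":1},
    {"tx":-0.06, "ty":0.021, "tz":0.018, "spin":-0.42, "finger_gap":1},
    {"tx":-0.08, "ty":0.028, "tz":0.018, "spin":-0.56, "finger_gap":1},
    {"tx":-0.1, "ty":0.035, "tz":0.018, "spin":-0.7, "finger_gap":1},
    {"tx":-0.12, "ty":0.042, "tz":0.018, "spin":-0.84, "finger_gap":1},
    {"tx":-0.14, "ty":0.05, "tz":0.018, "spin":-0.98, "finger_gap":1},
    {"tx":-0.16, "ty":0.056, "tz":0.018, "spin":-1.12, "finger_gap":1},
    {"tx":-0.18, "ty":0.064, "tz":0.018, "spin":-1.26, "finger_gap":1},
    {"tx":-0.2, "ty":0.071, "tz":0.018, "spin":-1.4, "finger_gap":1},
    {"tx":-0.22, "ty":0.078, "tz":0.018, "spin":-1.54, "finger_gap":1},
    {"tx":-0.24, "ty":0.085, "tz":0.018, "spin":-1.65, "finger_gap":1},
    {"tx":-0.257, "ty":0.091, "tz":0.018, "spin":-1.712, "finger_gap":1},
    {"tx":-0.257, "ty":0.091, "tz":0.018, "spin":-1.712, "finger_gap":1},
    {"tx":-0.257, "ty":0.091, "tz":0.018, "spin":-1.712, "finger_gap":1},
    {"tx":-0.257, "ty":0.091, "tz":0.018, "spin":-1.712, "finger_gap":1}
  ]
}}

```text
t: 9.55
tcp_pos: [0.5047, -0.0021, 0.2046]
tool_rot: [0.017, 1.0, 0.0, -0.001]
force: [-1.1, 0.8, 0.1]
finger_gap: 1.002
gripper_force: 0.0
```

```bash
python3 go.py .5088 -.002 .101 178.1
python3 - <<'E'
from h import *
s=snap('top'); p=s['pixels'][:,:,::-1]
h=[[world(s,u,v)[2] for u in range(184,202,3)] for v in range(227,244,3)]
print(np.array(h).round(3))
cv2.imwrite('pics/t6.png',cv2.resize(p[208:262,162:222],(660,594),interpolation=cv2.INTER_CUBIC))
E
```

```text
row [-4.300e-03  1.000e-04  1.036e-01] turn -0.0009 | now [ 0.5047 -0.0021  0.2046] 178.05 q [-0.23  0.44  1.78  0.    0.93 -1.76] F [-1.1  0.8  0.1] g 1.002 0.0
[[0.088 0.089 0.09  0.08  0.05  0.057]
 [0.082 0.091 0.089 0.091 0.092 0.087]
 [0.089 0.082 0.086 0.089 0.086 0.077]
 [0.089 0.086 0.087 0.092 0.091 0.062]
 [0.087 0.09  0.088 1.77  0.09  0.053]
 [0.053 0.046 0.071 0.097 0.093 0.046]]
```

View pics/t6.png

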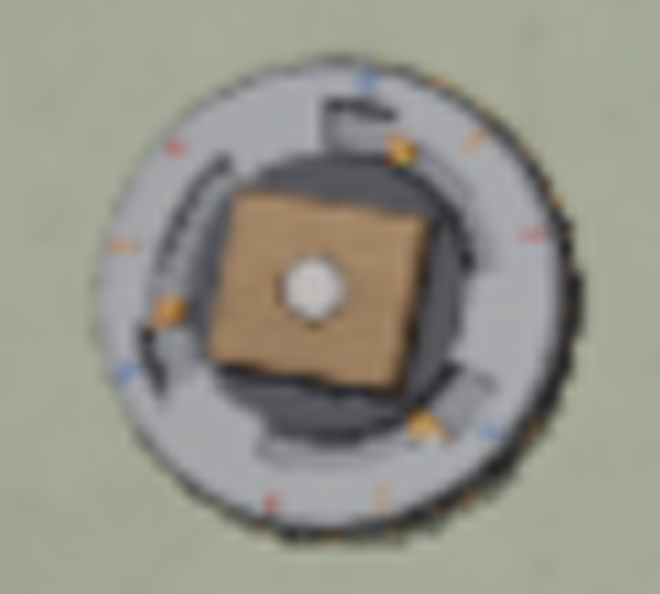

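Emit:
{"op": "pendant", "data": {
  "moves": [
    {"tx":-0.004, "tz":0.04, "finger_gap":1},
    {"tx":-0.004, "tz":0.08, "finger_gap":1},
    {"tx":-0.004, "tz":0.1, "finger_gap":1},
    {"tx":-0.004, "tz":0.102, "finger_gap":1},
    {"tx":-0.004, "tz":0.102, "finger_gap":1},
    {"tx":-0.004, "tz":0.102, "finger_gap":1},
    {"tx":-0.004, "tz":0.102, "finger_gap":1}
  ]
}}

```text
t: 10.3
tcp_pos: [0.5105, -0.0031, 0.1047]
tool_rot: [0.017, 1.0, -0.0, 0.002]
force: [0.9, 0.4, 0.6]
finger_gap: 0.998
gripper_force: 0.0
```

```bash
python3 go.py .5088 -.002 .101 178.1
```

```text
row [0.0017 0.001  0.0037] turn -0.0004 | now [ 0.5105 -0.0031  0.1047] 178.08 q [-0.23  0.61  1.84  0.    0.68 -1.76] F [0.9 0.4 0.6] g 0.998 0.0
```

Emit:
{"op": "pendant", "data": {
  "moves": [
    {"tx":0.002, "ty":0.001, "tz":0.003, "finger_gap":1},
    {"tx":0.002, "ty":0.001, "tz":0.003, "finger_gap":1},
    {"tx":0.002, "ty":0.001, "tz":0.003, "finger_gap":0.1},
    {"tx":0.002, "ty":0.001, "tz":0.003, "finger_gap":0.1},
    {"tx":0.002, "ty":0.001, "tz":0.003, "finger_gap":0.1},
    {"tx":0.002, "ty":0.001, "tz":0.003, "finger_gap":0.1},
    {"tx":0.002, "ty":0.001, "tz":0.003, "finger_gap":0.1},
    {"tx":0.002, "ty":0.001, "tz":0.003, "finger_gap":0.1},
    {"tx":0.002, "ty":0.001, "tz":0.003, "finger_gap":0.1},
    {"tx":0.002, "ty":0.001, "tz":0.003, "finger_gap":0.1},
    {"tx":0.002, "ty":0.001, "tz":0.003, "finger_gap":0.1}
  ],
  "squeeze": 100
}}

```text
t: 11.4
tcp_pos: [0.5079, -0.0022, 0.1005]
tool_rot: [0.017, 1.0, -0.0, 0.0]
force: [-0.2, -1.6, 3.6]
finger_gap: 0.268
gripper_force: 97.7
```

```bash
python3 go.py .5088 -.002 .103 178.1
```

```text
row [-0.0009  0.0002 -0.0025] turn -0.0005 | now [ 0.5079 -0.0022  0.1005] 178.07 q [-0.22  0.62  1.85 -0.    0.67 -1.76] F [-0.2 -1.6  3.6] g 0.268 97.7
```

Emit:
{"op": "pendant", "data": {
  "moves": [
    {"tz":-0.03, "finger_gap":0.1},
    {"tz":-0.07, "finger_gap":0.1},
    {"tz":-0.105, "finger_gap":0.1},
    {"tz":-0.12, "finger_gap":0.1},
    {"tz":-0.12, "finger_gap":0.1}
  ]
}}

```text
t: 11.9
tcp_pos: [0.508, -0.0018, 0.2216]
tool_rot: [0.017, 1.0, -0.0, 0.001]
force: [0.2, -0.5, -4.6]
finger_gap: 0.266
gripper_force: 99.7
```

```bash
python3 go.py .4602 .266 .22 170
```

```text
row [0.0569 0.2661 0.0014] turn 0.1407 | now [ 0.508  -0.0018  0.2216] 178.06 q [-0.22  0.41  1.76  0.    0.97 -1.76] F [ 0.2 -0.5 -4.6] g 0.266 99.7
```

Emit:
{"op": "pendant", "data": {
  "moves": [
    {"tx":0.004, "ty":0.02, "spin":0.01, "finger_gap":0.1},
    {"tx":0.01, "ty":0.048, "spin":0.03, "finger_gap":0.1},
    {"tx":0.017, "ty":0.08, "spin":0.05, "finger_gap":0.1},
    {"tx":0.024, "ty":0.112, "spin":0.07, "finger_gap":0.1},
    {"tx":0.031, "ty":0.144, "spin":0.09, "finger_gap":0.1},
    {"tx":0.038, "ty":0.176, "spin":0.11, "finger_gap":0.1},
    {"tx":0.044, "ty":0.206, "spin":0.13, "finger_gap":0.1},
    {"tx":0.05, "ty":0.234, "spin":0.14, "finger_gap":0.1},
    {"tx":0.054, "ty":0.254, "spin":0.141, "finger_gap":0.1},
    {"tx":0.057, "ty":0.266, "spin":0.141, "finger_gap":0.1},
    {"tx":0.057, "ty":0.266, "spin":0.141, "finger_gap":0.1},
    {"tx":0.057, "ty":0.266, "spin":0.141, "finger_gap":0.1},
    {"tx":0.057, "ty":0.266, "spin":0.141, "finger_gap":0.1}
  ]
}}

```text
t: 13.2
tcp_pos: [0.4595, 0.2647, 0.2198]
tool_rot: [0.088, 0.996, -0.0, -0.001]
force: [0.6, -0.1, -4.6]
finger_gap: 0.261
gripper_force: 99.5
```

```bash
python3 go.py .4602 .266 .157 170
```

```text
row [-0.0005  0.0015  0.0628] turn -0.0013 | now [0.4595 0.2647 0.2198] 169.93 q [ 0.31  0.45  1.7  -0.    0.99 -1.08] F [ 0.6 -0.1 -4.6] g 0.261 99.5
```

Emit:
{"op": "pendant", "data": {
  "moves": [
    {"ty":0.001, "tz":0.03, "finger_gap":0.1},
    {"ty":0.001, "tz":0.05, "finger_gap":0.1},
    {"ty":0.001, "tz":0.06, "finger_gap":0.1},
    {"ty":0.001, "tz":0.062, "finger_gap":0.1},
    {"ty":0.001, "tz":0.062, "finger_gap":0.1},
    {"ty":0.001, "tz":0.062, "finger_gap":0.1}
  ]
}}

```text
t: 13.8
tcp_pos: [0.4607, 0.2668, 0.1593]
tool_rot: [0.087, 0.996, 0.0, 0.001]
force: [0.0, 0.7, -4.2]
finger_gap: 0.27
gripper_force: 99.3
```

```bash
python3 go.py .4602 .266 .157 170
python3 - <<'E'
from h import *
s=snap('scene');p=s['pixels'][:,:,::-1]
cv2.imwrite('pics/s7.png',cv2.resize(p[168:228,150:230],(800,600),interpolation=cv2.INTER_CUBIC))
E
```

```text
row [ 0.0004 -0.0009  0.0023] turn -0.0006 | now [0.4607 0.2668 0.1593] 169.97 q [ 0.31  0.54  1.75 -0.    0.85 -1.08] F [ 0.   0.7 -4.2] g 0.27 99.3
```

View pics/s7.png

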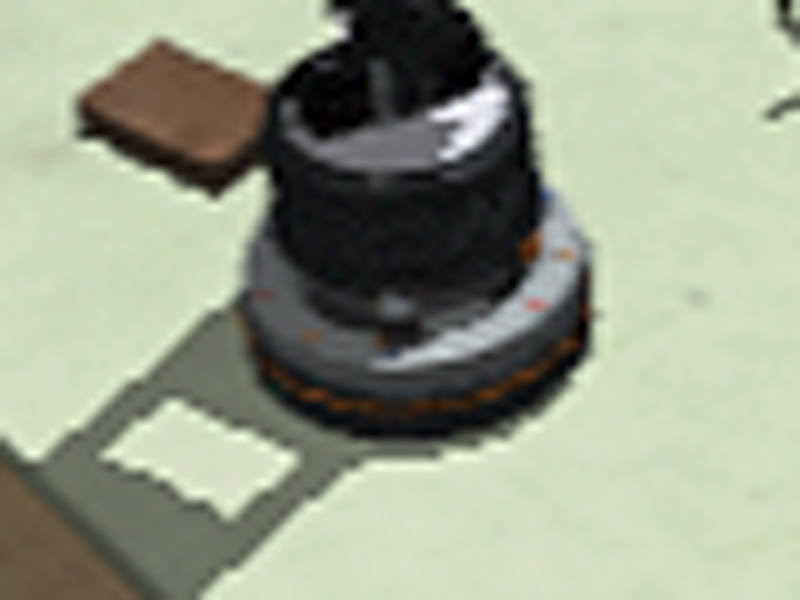

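The lamp's visible foot (390,305) hangs right over the entry (395,335) with the blue dot (385,352) outside it. Lowering.

Emit:
{"op": "pendant", "data": {
  "moves": [
    {"ty":-0.001, "tz":0.003, "finger_gap":0.1},
    {"ty":-0.001, "tz":0.006, "finger_gap":0.1},
    {"ty":-0.001, "tz":0.009, "finger_gap":0.1},
    {"ty":-0.001, "tz":0.011, "finger_gap":0.1},
    {"ty":-0.001, "tz":0.011, "finger_gap":0.1}
  ]
}}

```text
t: 14.35
tcp_pos: [0.4593, 0.2657, 0.1469]
tool_rot: [0.087, 0.996, -0.0, -0.0]
force: [0.1, 0.8, -4.8]
finger_gap: 0.265
gripper_force: 99.4
```

```bash
python3 go.py .4602 .266 .1365 170
```

```text
row [-0.0009  0.0005  0.0104] turn -0.0002 | now [0.4593 0.2657 0.1469] 169.99 q [ 0.31  0.56  1.77  0.    0.82 -1.08] F [ 0.1  0.8 -4.8] g 0.265 99.4
```

Emit:
{"op": "pendant", "data": {
  "moves": [
    {"tz":0.003, "finger_gap":0.1},
    {"tz":0.006, "finger_gap":0.1},
    {"tz":0.008, "finger_gap":0.1},
    {"tz":0.01, "finger_gap":0.1},
    {"tz":0.01, "finger_gap":0.1}
  ]
}}

```text
t: 14.85
tcp_pos: [0.4595, 0.2657, 0.1371]
tool_rot: [0.087, 0.996, -0.0, -0.0]
force: [0.1, 0.0, -4.7]
finger_gap: 0.261
gripper_force: 99.5
```

```bash
python3 go.py .4602 .266 .1365 170
```

```text
row [-0.0006  0.0004  0.0006] turn -0.0003 | now [0.4595 0.2657 0.1371] 169.98 q [ 0.31  0.57  1.77  0.    0.79 -1.08] F [ 0.1  0.  -4.7] g 0.261 99.5
```

Emit:
{"op": "pendant", "data": {
  "moves": [
    {"tz":0.001, "finger_gap":0.1},
    {"tz":0.002, "finger_gap":0.1},
    {"tz":0.003, "finger_gap":0.1},
    {"tz":0.003, "finger_gap":0.1}
  ]
}}

```text
t: 15.25
tcp_pos: [0.4594, 0.2656, 0.1365]
tool_rot: [0.087, 0.996, 0.0, 0.0]
force: [-5.6, -3.3, 12.8]
finger_gap: 0.266
gripper_force: 101.9
```

```bash
python3 go.py .4602 .266 .1365 170
```

```text
row [-0.0007  0.0006  0.    ] turn -0.0001 | now [0.4594 0.2656 0.1365] 169.99 q [ 0.31  0.58  1.77 -0.    0.79 -1.08] F [-5.6 -3.3 12.8] g 0.266 101.9
```

Emit:
{"op": "pendant", "data": {
  "moves": [
    {"tz":-0.001, "spin":0.05, "finger_gap":0.1},
    {"tz":-0.001, "spin":0.1, "finger_gap":0.1},
    {"tz":-0.001, "spin":0.15, "finger_gap":0.1},
    {"tz":-0.001, "spin":0.2, "finger_gap":0.1},
    {"tz":-0.001, "spin":0.25, "finger_gap":0.1},
    {"tz":-0.001, "spin":0.3, "finger_gap":0.1},
    {"tz":-0.001, "spin":0.35, "finger_gap":0.1},
    {"tz":-0.001, "spin":0.4, "finger_gap":0.1},
    {"tz":-0.001, "spin":0.45, "finger_gap":0.1},
    {"tz":-0.001, "spin":0.48, "finger_gap":0.1},
    {"tz":-0.001, "spin":0.48, "finger_gap":0.1}
  ],
  "squeeze": 120
}}

```text
t: 16.35
tcp_pos: [0.4601, 0.2663, 0.1366]
tool_rot: [0.321, 0.947, 0.001, 0.001]
force: [-2.3, 0.2, 7.2]
finger_gap: 0.262
gripper_force: 118.6
```

```bash
python3 go.py .4602 .266 .1365 136
python3 -c "
from h import *
print(sense()['ft_torque'])"
```

```text
row [-0.0002 -0.0002  0.0001] turn 0.1144 | now [0.4601 0.2663 0.1366] 142.56 q [ 0.31  0.58  1.77  0.    0.79 -0.6 ] F [-2.3  0.2  7.2] g 0.262 118.6
[0.2549307  0.17677291 0.47609031]
```

Emit:
{"op": "pendant", "data": {
  "moves": [
    {"spin":0.04, "finger_gap":0.1},
    {"spin":0.08, "finger_gap":0.1},
    {"spin":0.115, "finger_gap":0.1},
    {"spin":0.115, "finger_gap":0.1},
    {"spin":0.115, "finger_gap":0.1},
    {"spin":0.115, "finger_gap":0.1}
  ]
}}

```text
t: 16.95
tcp_pos: [0.4604, 0.2663, 0.1366]
tool_rot: [0.375, 0.927, 0.001, 0.001]
force: [-2.6, 2.0, 5.7]
finger_gap: 0.26
gripper_force: 118.5
```

```bash
python3 go.py .4602 .266 .1365 136
python3 - <<'E'
from h import *
print(sense()['ft_torque'])
s=snap('scene');p=s['pixels'][:,:,::-1]
a=cv2.resize(p[178:228,155:225],(800,571),interpolation=cv2.INTER_CUBIC)
cv2.imwrite('pics/s8.png',cv2.convertScaleAbs(a,alpha=1.5))
E
```

```text
row [-0.0001 -0.0003  0.0001] turn -0.0004 | now [0.4604 0.2663 0.1366] 135.98 q [ 0.31  0.58  1.77  0.    0.79 -0.49] F [-2.6  2.   5.7] g 0.26 118.5
[0.21273022 0.14097874 0.49206322]
```

View pics/s8.png

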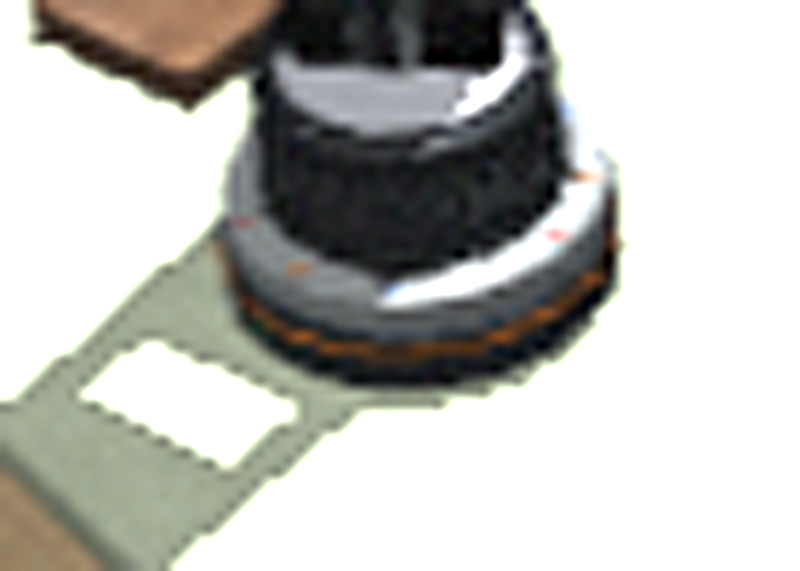

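Emit:
{"op": "pendant", "data": {
  "moves": [
    {"finger_gap":0.1},
    {"finger_gap":0.1},
    {"finger_gap":0.1},
    {"finger_gap":0.1},
    {"finger_gap":0.1}
  ]
}}

```text
t: 17.5
tcp_pos: [0.4604, 0.2663, 0.1366]
tool_rot: [0.375, 0.927, 0.001, 0.001]
force: [-2.6, 1.0, 4.8]
finger_gap: 0.26
gripper_force: 118.5
```

```bash
python3 -c "
from h import *
print(sense()['ft_torque'],sense()['force']); print(ticket.sign_off())"
```

```text
[0.27231843 0.1425202  0.47234127] [-2.63322787  1.03938535  4.78514266]
the job is handed in; nothing more can be done
None
```

I handed the job in at 17.5 s: the block is seated dot up in the pocket, and the lamp head sits flush on the deck, turned 34° clockwise to the orange half-way mark with the gripper still holding it. The hand-in gave no verdict, and the angle comes from the arm's measured turn because the switch ring cannot be read directly.

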